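# Make up tube holders from nested beakers

## Robot

A 6-joint arm with a two-finger parallel gripper is mounted at the origin on a cart in front of the work surface, level with it; the furniture and walls round the work are solid. World frame = base frame: x ahead of the robot, y to its left, z up, the work surface at z = 0. Lengths are in m, angles in rad, forces in N, time in s.
With the tool pointing down it reaches from about 0.2 to 0.875 m from the base axis. Payload 3.4 kg.
Tool frame: the origin (TCP) lies between the finger pads; the fingertips stand 25 mm ahead of it and the grasp point (between the pads) lies 6 mm ahead of it (r.nose_length is the z of the fingertips in the tool frame, in m); z points along the fingers, y is the line along which they close (so a half turn about z gives the same grasp; the last joint's range is limited). The gripper opens to 94 mm and grips with 3 to 60 N. Pads are 16 mm wide; open, the fingers measure 119 mm over their backs; the gripper's body (75 mm by 177 mm) begins 78 mm behind the grasp point.
Start: joints at [-1.38, 0.276, 1.505, -0, 1.361, -0.121], TCP at [0.176, -0.547, 0.209] pointing down, gripper open.
Joint ranges: [-2.89, 2.89], [-0.75, 2.08], [0.22, 2.7], [-1.18, 4.32], [0.11, 2.71], [-2.7, 2.7]. Speed limits (rad/s): [2.57, 2.57, 3.14, 3.14, 3.14, 3.14].

## Interface

Orientations are given as a unit quaternion [w, x, y, z].
In Python, from plant import r, gripper_to, inverse_kinematics, vision, models, telemetry gives the robot as it stands. Calls block until the motion is done:
- r.move_to(position, orientation): joint-space move of the TCP to a pose.
- r.move_l(position, rot=None, vel=0.15, guard=None): straight line of the TCP; rot=None keeps the orientation; vel is the mean speed in m/s. With guard (N) it stops when the force on the tool has changed by that much, and returns True; else False.
- r.movej(angles): joint-space move.
- gripper_to(opening, f_grip=None): finger opening in m; f_grip is the grip in N (None keeps the last); returns when the fingers have stopped.
- r.hold(seconds).
- inverse_kinematics(position, orientation): joint angles nearest the present ones, or None.
- vision.snapshot(name): name is "scene" or "top" or "wrist"; returns the picture (384x512x3 uint8, red, green, blue); there is no depth.
- vision.get_calibration(name): a dict with "fx", "fy", "cx", "cy" (pixels), "D" ([k1, k2, p1, p2, k3] as OpenCV has them; the pictures are not rectified), "position" and "orientation" of the camera in the world. Camera axes: x right, y down, z forward; pixel columns grow to the right and rows downward; lengths in m; the calibration is good to about 2 mm. A picture is of the moment at which its call begins: read the wrist's pose just before it. get_calibration takes no time and is no camera call; for the wrist camera it gives the pose at the moment of the call.
A pose or a line that the arm cannot do raises r.PlanningError and nothing moves.
- r.sign_off(): hands the job in; it is judged then, once.
Trained networks look in the newest picture that a camera, given by its name, has taken for a name from the list of things; names that differ only in an ending like _2 or _b are one class to them, and where a whole thing is asked for, a point or a joint stands for the part that bears it (a point fixed in the world has none). Each returns a list of dicts, best first, with "score" (0 to 1); they miss things now and then, are a little off and sometimes report something else, mostly with a low value. They report only what shows in the picture. A call takes as long as a camera call.
- models.boxes_of(thing, camera): "at" ([x, y, z] in m, in world coordinates, good to about 4 mm: the middle of the surface that is visible of it).
- models.regions_of(thing, camera): "pixels" (384x512 bool, what is visible of it).
- models.mark_of(thing, camera): "at" ([x, y, z] in m, in world coordinates, good to about 4 mm: a listed point, or the origin of a listed thing).
Readings, each from a call of its own:
- telemetry.current_t(): time.
- telemetry.current_joints(): joint angles.
- telemetry.current_dq(): joint speeds.
- telemetry.current_joint_efforts(): joint torques, N m.
- telemetry.current_ee_pos(): TCP position.
- telemetry.current_tool_rot(): TCP orientation.
- telemetry.current_wrist_force(): force on the tool from outside, world axes, zero at the start.
- telemetry.current_torque(): the same for the moment, N m.
- telemetry.current_opening(): finger opening in m.
- telemetry.current_finger_force(): force on a finger pad.
Only numpy, scipy, OpenCV 4.12 (cv2) and the standard library are available. Lean on these libraries where they do the work, as an engineer would, in place of code of your own. Each camera call takes 0.05 s, during which the arm holds its last target. There are 200 camera calls.

## Task

For every tube collar standing on the table, make up one tube holder in the transport tray: free the top beaker from the nested stack by turning it about a quarter turn while lifting it a little, then straight out, slide it along a slot of the tray with its flange under the lips until it is fully home against the back stop, and press a collar into it until the collar's shoulder bottoms on its seal. Use one slot per holder, any slot and any order; leave beakers that are not needed standing in the stack, and leave the timer and the blue marker alone.

Things in the scene. Friction and masses are not known exactly. Their poses are not given: they have to be found in the camera images.
- tray: Aluminium tray fixed on the table, 162x336 mm. Origin at table height; x runs from its open front (robot side) to its back stop, y left. Floor 3 mm thick from x -118 to +44 mm, open apron in front of x -40. Four slots along x, 80 mm apart: walls 67 mm apart, 38 mm high, rounded mouths; lips 54 mm apart, z 38 to 42.5 mm, x -32 to +34. A standing beaker's flange (z 31 to 35) passes under them.
- stack_dock: Grey round dock fixed on the table, 80 mm foot, 52 mm socket, 33 mm high, that carries the stack of beakers. Origin: centre of underside. Its socket has the same two lock ledges, on its x axis; the lowest beaker stands in it, origin 5 mm above the dock's, and is locked in the same way.
- slot_1 (a point): Where a beaker's origin is when it is fully home in the leftmost slot, against the back stop: on the tray floor, 3 mm above the table. Axes as the tray's: x inwards along the slot, y left. Its flange enters the lips about 65 mm before this.
- slot_2 (a point): Where a beaker's origin is when it is fully home in the second from left slot, against the back stop: on the tray floor, 3 mm above the table. Axes as the tray's: x inwards along the slot, y left. Its flange enters the lips about 65 mm before this.
- slot_3 (a point): Where a beaker's origin is when it is fully home in the third from left slot, against the back stop: on the tray floor, 3 mm above the table. Axes as the tray's: x inwards along the slot, y left. Its flange enters the lips about 65 mm before this.
- slot_4 (a point): Where a beaker's origin is when it is fully home in the rightmost slot, against the back stop: on the tray floor, 3 mm above the table. Axes as the tray's: x inwards along the slot, y left. Its flange enters the lips about 65 mm before this.
- beaker_1: White plastic beaker, four alike; lowest in the stack. Origin: centre of underside, z up its axis. Solid foot 30 mm wide (z 0 to 28 mm), round flange 64 mm wide (z 28 to 32), open cup 46 mm outside, 42 mm inside (z 32 to the rim at 80): grip the cup's outside. Two lugs at the foot's bottom, 39 mm across, on the beaker's +x and -x under two grey flange marks. 60 g.
- beaker_2: Beaker like beaker_1, nested in it, 52 mm higher: foot in the cup below, flange on its rim. The lugs on its x axis are caught, with 4.5 mm play, under two ledges on the x axis inside the cup below, so it cannot lift until turned 60 to 120 degrees, either way, against the one below; it then lifts out, clear after 28 mm. Only friction resists the turn: raise it 2 mm first, or the one below is dragged round.
- beaker_3: Beaker like beaker_1, nested in beaker_2 and twist-locked to it in the same way, 52 mm higher.
- beaker_4: Beaker like beaker_1, on top of the stack, nested in beaker_3 and twist-locked to it in the same way, 52 mm higher. In the starting stack each beaker's x axis lies within 0.15 rad of that of the one below (of the dock, for beaker_1).
- collar_1: Tube collar, four alike, up to all standing on the table; an absent one reads None. Origin: centre of underside, z up. Weighted steel core in a black rubber seal ring, 50 mm round shoulder (z 18 to 23 mm), white neck 28 mm wide (z 23 to 49): grip the neck. 100 g.
- collar_1_seal (a joint): Press-in travel of this collar's seal ring along its core, m: 0 as found, 0.008 when the shoulder has bottomed on the seal's flange. It takes about 6 N of steady downward push and stays where it is left.
- collar_2: Tube collar like collar_1. Its seal ring as found: plug 37 mm wide (z 0 to 6 mm) that enters the 42 mm cup, and a 50 mm flange (z 6 to 10) that lands on the beaker's rim, 8 mm below the shoulder. The push home closes that 8 mm gap.
- collar_2_seal (a joint): Press-in travel of this collar's seal ring along its core, m: 0 as found, 0.008 when the shoulder has bottomed on the seal's flange. It takes about 6 N of steady downward push and stays where it is left.
- collar_3: Tube collar like collar_1. Just set into a beaker its origin is 74 mm above the beaker's origin; pressed fully home, 66 mm.
- collar_3_seal (a joint): Press-in travel of this collar's seal ring along its core, m: 0 as found, 0.008 when the shoulder has bottomed on the seal's flange. It takes about 6 N of steady downward push and stays where it is left.
- collar_4: Tube collar like collar_1.
- collar_4_seal (a joint): Press-in travel of this collar's seal ring along its core, m: 0 as found, 0.008 when the shoulder has bottomed on the seal's flange. It takes about 6 N of steady downward push and stays where it is left.
- timer: Small white timer, 60x64x18 mm, lying on the table near the robot; a bystander. Origin: centre of underside.
- blue_marker: Blue felt marker, 138 mm long, lying on the table near the robot; a bystander. Origin: centre of underside.

How it is judged:
By the outcome, as a careful person would: the job done as asked, in the order asked, and still so for the second after the job is handed in, with the robot touching nothing.
Of collar_1, collar_2, collar_3, collar_4 only 3 to 4 are there at a start; the rules pass over those that are not, and their reading is None.
At some moment in a run one of collar_1, collar_2, collar_3, collar_4 may be knocked a few centimetres aside while the robot is not near it.
It also fails if it takes over 210 s, if anything falls off the work surface, if the arm or the gripper's body presses on something with over 40 N, if the wrist force passes 120 N, or if a joint passes its speed limit or range.

## Working session

There is one attempt and no reset: what is moved stays moved. The work goes in short steps, each a Python script; the robot and the scene stay as the last script left them, time stands still between calls to the robot, and variables do not carry over. Pictures are saved under pics/ and viewed, at most 14 in all, crops included, and the job is handed in when it is done.

```bash
mkdir -p pics; ls
python3 - <<'E'
from plant import r, gripper_to, inverse_kinematics, vision, models, telemetry
import cv2, numpy as np
for c in ("scene","top"):
    im=vision.snapshot(c); cv2.imwrite(f"pics/{c}0.png",im[:,:,::-1])
    k=vision.get_calibration(c); print(c,np.round(k["position"],3),np.round(k["orientation"],3),k["fx"])
    for t in ("tray","stack_dock","slot_1","beaker_1","collar_1","timer","blue_marker"):
        print(t,[(np.round(d["at"],3).tolist(),round(d["score"],2)) for d in models.mark_of(t,c)])
print(telemetry.current_t())
E
```

```text
pics
scene [0.122 0.786 0.974] [ 0.095 -0.202  0.896 -0.383] 474.9517771204579
tray [([0.608, -0.001, 0.004], 0.65)]
stack_dock [([0.521, 0.305, -0.002], 0.59)]
slot_1 [([0.607, 0.04, 0.004], 0.92), ([0.609, 0.121, 0.005], 0.85), ([0.601, -0.121, 0.008], 0.83), ([0.604, -0.04, 0.002], 0.76)]
beaker_1 [([0.523, 0.306, 0.164], 0.87), ([0.524, 0.307, 0.051], 0.81), ([0.519, 0.303, 0.006], 0.7), ([0.523, 0.31, 0.11], 0.6)]
collar_1 [([0.557, -0.288, -0.001], 0.71), ([0.464, -0.29, -0.001], 0.54), ([0.555, -0.393, 0.001], 0.53)]
timer [([0.412, 0.113, 0.0], 0.82)]
blue_marker [([0.423, -0.002, -0.0], 0.62)]
top [ 0.246 -0.011  1.819] [ 0.055 -0.703  0.707 -0.06 ] 497.4752379852009
tray [([0.606, 0.001, -0.001], 0.96)]
stack_dock [([0.521, 0.311, 0.002], 0.59)]
slot_1 [([0.611, 0.04, 0.002], 0.91), ([0.614, 0.121, 0.006], 0.83), ([0.607, -0.039, 0.003], 0.76), ([0.604, -0.118, 0.006], 0.69)]
beaker_1 [([0.521, 0.307, 0.166], 0.74), ([0.522, 0.31, 0.009], 0.6), ([0.518, 0.308, 0.057], 0.39), ([0.52, 0.31, 0.107], 0.38)]
collar_1 [([0.559, -0.282, -0.001], 0.72), ([0.469, -0.288, -0.001], 0.5), ([0.551, -0.392, -0.004], 0.48), ([0.522, 0.31, 0.008], 0.25)]
timer [([0.41, 0.116, -0.001], 0.77), ([0.615, 0.121, 0.005], 0.48), ([0.523, 0.31, 0.009], 0.27)]
blue_marker [([0.419, -0.004, 0.002], 0.6)]
0.8
```

View pics/scene0.png

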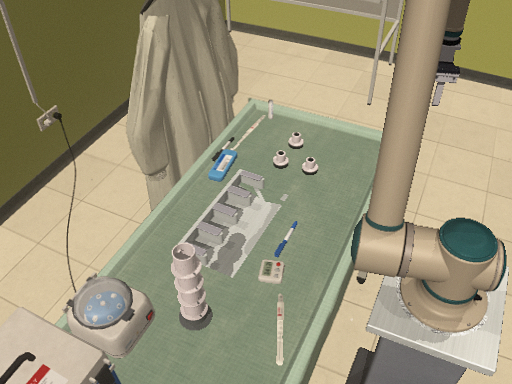

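View pics/top0.png

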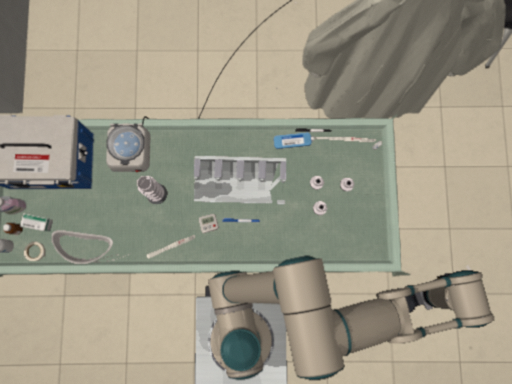

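The pictures show three collars (scene px ~(297,140), (281,158), (310,165)), the four-beaker stack at (190,280) and the tray at (230,220); the networks agree with this. Next I set up helpers, check reach and joint ranges, and take a closer look at the stack with the wrist camera.

```bash
cat > h.py <<'E'
from plant import r, gripper_to, inverse_kinematics as ik, vision, models, telemetry as T
import cv2, numpy as np
from scipy.spatial.transform import Rotation as R
def Q(y): return (R.from_euler('z',y)*R.from_euler('x',np.pi)).as_quat(scalar_first=True).tolist()
def rot(q): return R.from_quat(q,scalar_first=True)
def yaw():
    v=rot(T.current_tool_rot()).apply([1,0,0]); return np.arctan2(v[1],v[0])
def snap(name,cam="wrist"):
    k=vision.get_calibration(cam); im=vision.snapshot(cam)
    if name: cv2.imwrite(f"pics/{name}.png",im[:,:,::-1])
    return k,im
def ray(k,uv,z):
    "pixels -> world points on the plane at height z"
    K=np.array([[k["fx"],0,k["cx"]],[0,k["fy"],k["cy"]],[0,0,1.]])
    p=cv2.undistortPoints(np.float64(uv).reshape(-1,1,2),K,np.array(k["D"])).reshape(-1,2)
    d=rot(k["orientation"]).apply(np.c_[p,np.ones(len(p))]); o=np.array(k["position"])
    return o+d*((z-o[2])/d[:,2])[:,None]
def proj(k,P):
    K=np.array([[k["fx"],0,k["cx"]],[0,k["fy"],k["cy"]],[0,0,1.]])
    Ri=rot(k["orientation"]).inv(); 
    return cv2.projectPoints(np.float64(P).reshape(-1,1,3),Ri.as_rotvec(),Ri.apply(-np.array(k["position"])),K,np.array(k["D"]))[0].reshape(-1,2)
def fitcircle(P):
    A=np.c_[2*P[:,:2],np.ones(len(P))]; s=np.linalg.lstsq(A,(P[:,:2]**2).sum(1),rcond=None)[0]
    return s[:2],np.sqrt(s[2]+s[0]**2+s[1]**2)
E
python3 - <<'E'
from h import *
print("yaw0",yaw(),T.current_wrist_force())
for n,p in dict(stack=[.521,.308,.45],stlow=[.521,.308,.17],s1=[.61,.121,.08],s4=[.604,-.12,.16],c1=[.559,-.285,.06],c3=[.553,-.393,.06]).items():
    print(n,[(round(a,2),None if (s:=ik(p,Q(a))) is None else round(s[5],2)) for a in np.arange(-3,3.2,.5)])
r.move_to([.45,.308,.42],Q(0))
k,im=snap("w1"); print(k["position"],k["orientation"],T.current_ee_pos(),T.current_t())
for m in models.mark_of("beaker_1","wrist"): print(np.round(m["at"],3),m["score"])
E
```

```text
yaw0 0.3118096468691203 [-0.14058201  0.02195011  0.41544162]
stack [(np.float64(-3.0), np.float64(-1.29)), (np.float64(-2.5), np.float64(-1.79)), (np.float64(-2.0), np.float64(-2.29)), (np.float64(-1.5), None), (np.float64(-1.0), None), (np.float64(-0.5), np.float64(2.49)), (np.float64(0.0), np.float64(1.99)), (np.float64(0.5), np.float64(1.49)), (np.float64(1.0), np.float64(0.99)), (np.float64(1.5), np.float64(0.49)), (np.float64(2.0), np.float64(-0.01)), (np.float64(2.5), np.float64(-0.51)), (np.float64(3.0), np.float64(-1.01))]
stlow [(np.float64(-3.0), np.float64(-1.29)), (np.float64(-2.5), np.float64(-1.79)), (np.float64(-2.0), np.float64(-2.29)), (np.float64(-1.5), None), (np.float64(-1.0), None), (np.float64(-0.5), np.float64(2.49)), (np.float64(0.0), np.float64(1.99)), (np.float64(0.5), np.float64(1.49)), (np.float64(1.0), np.float64(0.99)), (np.float64(1.5), np.float64(0.49)), (np.float64(2.0), np.float64(-0.01)), (np.float64(2.5), np.float64(-0.51)), (np.float64(3.0), np.float64(-1.01))]
s1 [(np.float64(-3.0), np.float64(-1.63)), (np.float64(-2.5), np.float64(-2.13)), (np.
[... 1293 characters left out ...]
at64(-1.51)), (np.float64(3.0), np.float64(-2.01))]
c3 [(np.float64(-3.0), np.float64(-2.43)), (np.float64(-2.5), None), (np.float64(-2.0), None), (np.float64(-1.5), np.float64(2.35)), (np.float64(-1.0), np.float64(1.85)), (np.float64(-0.5), np.float64(1.35)), (np.float64(0.0), np.float64(0.85)), (np.float64(0.5), np.float64(0.35)), (np.float64(1.0), np.float64(-0.15)), (np.float64(1.5), np.float64(-0.65)), (np.float64(2.0), np.float64(-1.15)), (np.float64(2.5), np.float64(-1.65)), (np.float64(3.0), np.float64(-2.15))]
[0.52696263 0.30724694 0.59491681] [-0.0934387  -0.70055625  0.70118267  0.09398413] [0.45037861 0.30747408 0.41978165] 4.075
[0.52  0.307 0.163] 0.72
[0.608 0.041 0.003] 0.34
```

View pics/w1.png

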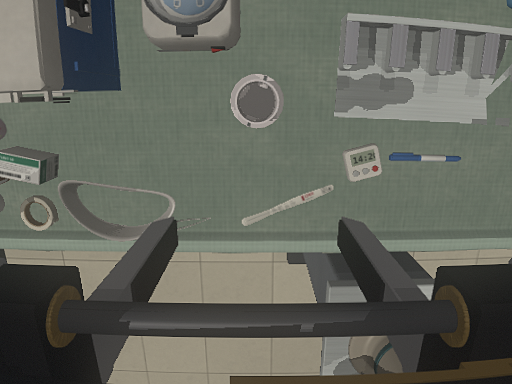

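The stack shows at (257,100), the tray at upper right and the pads at (170,225)/(345,225). I'll view the rim from two opposite yaws, rectified onto the rim plane, to get its centre and the camera bias.

```bash
cat >> h.py <<'E'
def ortho(k,im,c,z,half,px=0.0004):
    "rectified top view of plane z round c: col = +x, row = -y"
    n=int(2*half/px); X,Y=np.meshgrid(c[0]-half+px*np.arange(n),c[1]+half-px*np.arange(n))
    m=proj(k,np.c_[X.ravel(),Y.ravel(),np.full(X.size,z)]).reshape(n,n,2).astype(np.float32)
    return cv2.remap(im,m[...,0],m[...,1],cv2.INTER_LINEAR)
def view(c,psi,z,off=0.05):
    "camera over c"
    r.move_to([c[0]-off*np.cos(psi),c[1]-off*np.sin(psi),z],Q(psi))
def radial(o,cc,r0,r1,px=0.0004,sign=1):
    "circle fit to strongest radial edge between radii r0..r1 (m) round pixel cc; robust"
    g=cv2.GaussianBlur(cv2.cvtColor(o,cv2.COLOR_RGB2GRAY),(5,5),0).astype(float); P=[]
    for a in np.linspace(0,2*np.pi,120,endpoint=False):
        rr=np.arange(r0/px,r1/px,.5); x=cc[0]+rr*np.cos(a); y=cc[1]+rr*np.sin(a)
        v=cv2.remap(g.astype(np.float32),x[None].astype(np.float32),y[None].astype(np.float32),cv2.INTER_LINEAR)[0]
        i=np.argmax(sign*np.gradient(v)); P.append((x[i],y[i]))
    P=np.array(P)
    for _ in range(6):
        c,R_=fitcircle(P); e=abs(np.hypot(*(P-c).T)-R_); P=P[e<=max(2*np.median(e),1)]
    return c,R_*px,len(P)
E
python3 - <<'E'
from h import *
c=np.array([.521,.308]); outs=[]
for i,psi in enumerate((-.5,2.64)):
    view(c,psi,.36); k,im=snap(f"st{i}"); o=ortho(k,im,c,.241,.06); outs.append(o)
    for s,a,b in ((1,.014,.0235),(-1,.0205,.028)):
        cc,rad,n=radial(o,(150,150),a,b,sign=s); print(psi,s,c+np.array([cc[0]-150,150-cc[1]])*.0004,rad,n)
cv2.imwrite("pics/ost.png",np.hstack(outs)[:,:,::-1])
print(T.current_t())
E
```

```text
-0.5 1 [0.52189833 0.30828223] 0.020833624032062438 86
-0.5 -1 [0.52155676 0.30837712] 0.023252034199319004 65
2.64 1 [0.52176741 0.30848571] 0.020809835136518164 79
2.64 -1 [0.52220168 0.30839655] 0.023095379111875317 76
7.5333
```

View pics/ost.png

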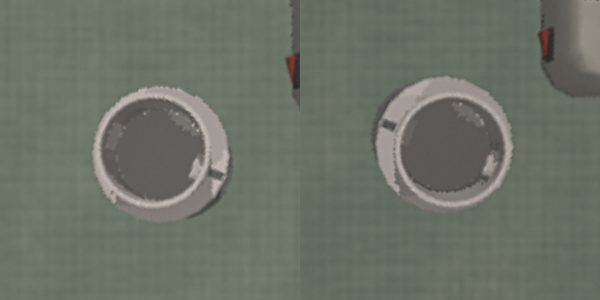

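Rim circle fits give 20.8 and 23.2 mm radius (true 21 and 23) and centre (0.5219, 0.3084); both views agree within 0.5 mm. Now the tray.

Run:
```python
from h import *
c=np.array([.59,0.0])
view(c,0,.38,.04); k,im=snap("tr"); o=ortho(k,im,c,.0425,.19,.0005)
np.savez("tr.npz",o=o,im=im,**{a:np.array(b) for a,b in k.items()})
cv2.imwrite("pics/otr.png",o[:,150:][:,:,::-1])
for m in models.mark_of("slot_1","wrist")+models.mark_of("tray","wrist"): print(np.round(m["at"],4),m["score"])
print(T.current_t())
```

```text
[0.6102 0.0397 0.0019] 0.96
[ 0.604  -0.1196  0.001 ] 0.72
[ 0.6012 -0.0415  0.0038] 0.71
[ 6.045e-01  1.187e-01 -2.000e-04] 0.6
9.55
```

View pics/otr.png

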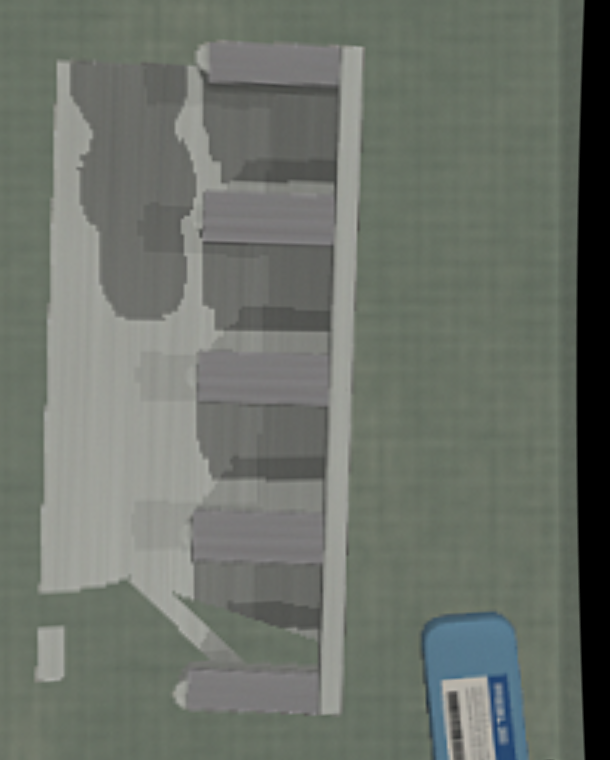

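View pics/tr.png

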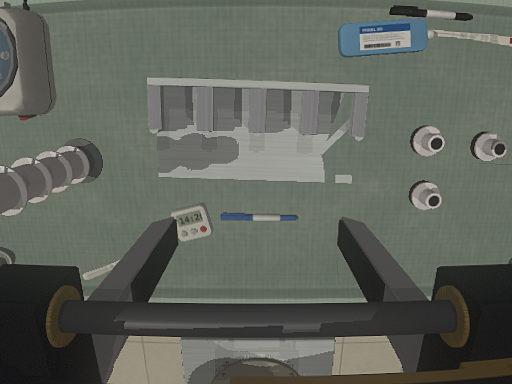

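The rectified view shows five lip bars (columns ~200-335 at rows 62, 217, 377, 535, 690), 26 mm wide as they should be, and a slight yaw of about -0.03. I'll segment the three inner bars for an exact fit.

Run:
```python
from h import *
o=np.load("tr.npz")["o"]; 
print(o[217,400:440:20],o[217,340:360:10],o[280,400],o[217,496],o[320,430])
f=o.astype(int); m=((f[...,2]-f[...,1]>2)&(f.sum(2)>330)).astype(np.uint8)
m=cv2.morphologyEx(m,cv2.MORPH_OPEN,np.ones((7,7)))
n,l,s,c=cv2.connectedComponentsWithStats(m)
for i in range(1,n):
    if s[i,4]<2000: continue
    (x,y),wh,a=cv2.minAreaRect(np.argwhere(l==i)[:,::-1].astype(np.float32))
    print("center",.40+.0005*x,.19-.0005*y,np.array(wh)*.0005,a,s[i,:4])
```

```text
[[121 120 119]
 [119 118 117]] [[153 156 150]
 [146 148 142]] [109 111 107] [160 160 154] [85 86 82]
center 0.7128072509765626 -0.15571542358398438 [0.07129223 0.04515574] 85.42607879638672 [578 619  98 141]
```

Run:
```python
from h import *
o=np.load("tr.npz")["o"]
f=cv2.GaussianBlur(o,(5,5),0).astype(int); m=((f[...,2]-f[...,1]>-2.5)&(f[...,0]-f[...,1]>-1.5)&(f.sum(2)>335)).astype(np.uint8)
m=cv2.morphologyEx(m,cv2.MORPH_OPEN,np.ones((9,9)))
n,l,s,c=cv2.connectedComponentsWithStats(m)
for i in range(1,n):
    if s[i,4]<2000: continue
    (x,y),wh,a=cv2.minAreaRect(np.argwhere(l==i)[:,::-1].astype(np.float32))
    print("center",.40+.0005*x,.19-.0005*y,np.array(wh)*.0005,a,s[i])
```

```text
center 0.6121423034667969 0.15839557266235352 [0.0649632  0.01920331] 2.1610794067382812 [ 360   43  130   41 4785]
center 0.6093712310791016 0.08137144470214844 [0.06495721 0.02504799] 1.6846843957901 [ 354  192  130   52 6384]
center 0.6065963592529298 0.0013329315185546808 [0.06573354 0.02531577] 1.7899105548858643 [ 347  351  133   54 6487]
center 0.6038078308105469 -0.07820584106445311 [0.06494914 0.02591376] 1.3019527196884155 [ 343  510  130   54 6519]
center 0.601263168334961 -0.15507855224609374 [0.06512446 0.02075549] 1.7899105548858643 [ 338  669  130   44 5190]
```

Tray pose: origin (0.6056, 0.0014), yaw -0.034; the inner bars are 25-26 mm wide and 80 mm apart, as specified. Now the first beaker.

```bash
cat >> h.py <<'E'
ST=np.array([.5219,.3084]); TR=np.array([.6056,.0014]); TY=-.034; HG=.072
def tray(x,y): return TR+R.from_euler('z',TY).apply([x,y,0])[:2]
def lift_out(n):
    "free beaker n (4 = top)"
    z=.005+.052*(n-1)+HG
    gripper_to(.085); p=[*ST]
    r.move_to(p+[z+.07],Q(1.54)); r.move_l(p+[z],vel=.1)
    gripper_to(.03,20); print("open",T.current_opening(),"F",np.round(T.current_wrist_force(),1))
    e=T.current_ee_pos(); r.move_l([e[0],e[1],e[2]+.002],vel=.02)
    q=np.array(T.current_joints()); q[5]+=1.57; r.movej(q.tolist())
    print("turned F",np.round(T.current_wrist_force(),1),T.current_torque(),np.round(T.current_ee_pos(),4),yaw())
    e=T.current_ee_pos(); g=r.move_l([e[0],e[1],e[2]+.04],vel=.05,guard=8)
    print("lift stopped",g,np.round(T.current_ee_pos(),4),np.round(T.current_wrist_force(),1),T.current_opening())
    return g
E
python3 - <<'E'
from h import *
g=lift_out(4); 
if not g:
    e=T.current_ee_pos(); r.move_l([e[0],e[1],.33])
snap("b4","scene"); print(T.current_t())
E
```

```text
open 0.04644735986639978 F [-0.7 -0.2  0.4]
turned F [ 0.  -0.2  0.5] [ 0.00142915  0.01537672 -0.03541655] [0.5219 0.3085 0.2351] -0.029383003348055263
lift stopped False [0.5217 0.3084 0.2747] [ 0.2 -0.3 -0.7] 0.04642362787381455
15.8667
```

View pics/b4.png

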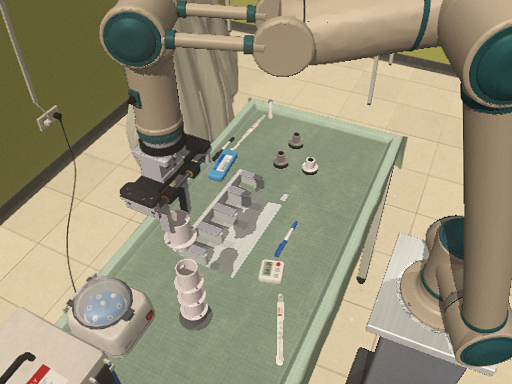

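The gripper holds one beaker (180,230) and three are left in the dock (190,290). Next I slide it into slot 3, then look at the collars.

```bash
cat >> h.py <<'E'
def slide_in(sy):
    q=Q(TY); z=.003+HG
    r.move_to([*tray(-.085,sy),z+.06],q)
    g=r.move_l([*tray(-.085,sy),z-.003],vel=.05,guard=2.5); e=T.current_ee_pos(); z0=e[2]; print("floor",g,np.round(e,4))
    r.move_l([e[0],e[1],z0+.001],vel=.02)
    a=T.current_ee_pos()
    g=r.move_l([*tray(.008,sy),z0+.001],vel=.05,guard=7); e=np.array(T.current_ee_pos())
    t=R.from_euler('z',-TY).apply([*(e[:2]-TR),0]); print("stop",g,"tray xy",np.round(t,4),np.round(T.current_wrist_force(),1))
    return t
def release(sy,t):
    gripper_to(.062); e=T.current_ee_pos(); r.move_l([e[0],e[1],.19],vel=.2)
E
python3 - <<'E'
from h import *
t=slide_in(-.04); print(T.current_opening(),T.current_t())
k,im=snap("in3","scene")
E
```

```text
floor True [ 0.5189 -0.0354  0.0749]
stop False tray xy [ 0.0073 -0.0399  0.    ] [-4.7  0.5  3.6]
0.04650468442967282 20.7
```

Run:
```python
from h import *
z=T.current_ee_pos()[2]
for x in (.010,.012):
    g=r.move_l([*tray(x,-.04),z],vel=.02,guard=12); e=np.array(T.current_ee_pos())
    print(g,R.from_euler('z',-TY).apply([*(e[:2]-TR),0]),e[2],np.round(T.current_wrist_force(),1))
release(-.04,None)
c=tray(.0,-.04); view(c,TY,.25,.05); k,im=snap("in3w"); o=ortho(k,im,c,.083,.06)
cv2.imwrite("pics/oin3.png",o[:,:,::-1])
for s,a,b in ((1,.014,.0235),(-1,.0205,.028)):
    cc,rad,n=radial(o,(150,150),a,b,sign=s); p=c+np.array([cc[0]-150,150-cc[1]])*.0004
    print(R.from_euler('z',-TY).apply([*(p-TR),0]),rad,n)
print(T.current_t())
```

```text
False [ 0.00913341 -0.03990238  0.        ] 0.07596377977277506 [-6.1 -0.1  3.8]
False [ 0.00960352 -0.03987348  0.        ] 0.07592539026597968 [-7.8  0.4  6. ]
[-0.00183711 -0.0395444   0.        ] 0.020895254513855974 99
[-0.00204877 -0.03953811  0.        ] 0.023125682189734723 92
22.9333
```

View pics/oin3.png

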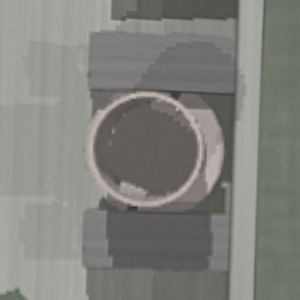

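View pics/in3w.png

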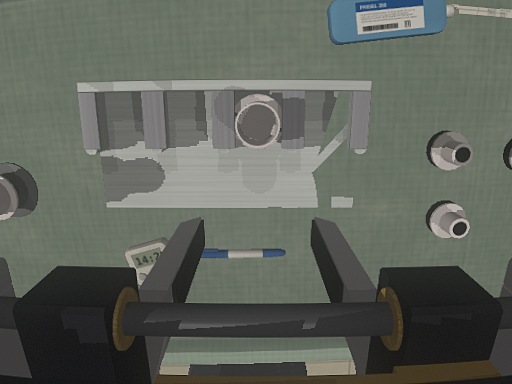

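The beaker is in slot 3 with its flange under the lips (ortho ring at (146,150)), but its rim is at tray x = -2 mm, while a flange of 32 mm radius against the stop face at +34 means home is +2. The pads slipped, so I'll push it from behind with closed fingers.

```bash
cat >> h.py <<'E'
def totray(p): return R.from_euler('z',-TY).apply([p[0]-TR[0],p[1]-TR[1],0])[:2]
def push_home(sy,x1=-.02,guard=6,zt=.041):
    "closed fingers behind the cup push it against the stop"
    gripper_to(0.0); q=Q(TY); z=zt+.025
    r.move_to([*tray(-.055,sy),z+.09],q); r.move_l([*tray(-.055,sy),z],vel=.15)
    g=r.move_l([*tray(x1,sy),z],vel=.03,guard=guard); e=T.current_ee_pos()
    print("push",g,np.round(totray(e),4),np.round(T.current_wrist_force(),1),T.current_opening())
    r.move_l([*tray(-.055,sy),z],vel=.15); r.move_l([*tray(-.055,sy),z+.09],vel=.25)
def rim(sy,name=None):
    c=tray(0,sy); view(c,TY,.25,.05); k,im=snap(name); o=ortho(k,im,c,.083,.06)
    for s,a,b in ((1,.014,.0235),(-1,.0205,.028)):
        cc,rad,n=radial(o,(150,150),a,b,sign=s); print("rim",np.round(totray(c+np.array([cc[0]-150,150-cc[1]])*.0004),4),rad,n)
    return o
E
python3 - <<'E'
from h import *
push_home(-.04); o=rim(-.04); cv2.imwrite("pics/oin3b.png",o[:,:,::-1]); print(T.current_t())
E
```

```text
push True [-0.0273 -0.0398] [-0.2 -0.1  0.7] 0.0003180488587777138
rim [-0.0018 -0.0398] 0.020812896846024453 82
rim [-0.002  -0.0399] 0.02308445430619399 88
27.45
```

The rim still reads -2 mm although the push met 6 N. I'll push again and take a wrist picture while pressing.

Run:
```python
from h import *
sy=-.04; gripper_to(0.0); z=.066
r.move_to([*tray(-.055,sy),z+.05],Q(TY)); r.move_l([*tray(-.055,sy),z],vel=.15)
for g_,x in ((3,-.035),(5,-.015),(14,-.015)):
    g=r.move_l([*tray(x,sy),z],vel=.03,guard=g_); print(g,np.round(totray(T.current_ee_pos()),4),np.round(T.current_wrist_force(),1))
k,im=snap("press"); c=tray(0,sy); o=ortho(k,im,c,.083,.06); cv2.imwrite("pics/opress.png",np.vstack([cv2.resize(o,(384,384)).transpose(0,1,2)])[:,:,::-1])
for s,a,b in ((1,.014,.0235),(-1,.0205,.028)):
    cc,rad,n=radial(o,(150,150),a,b,sign=s); print("rim",np.round(totray(c+np.array([cc[0]-150,150-cc[1]])*.0004),4),rad,n)
print(T.current_t())
```

```text
False [-0.0353 -0.04  ] [0.5 0.  0.3]
True [-0.027  -0.0398] [-1.5  0.3  0.7]
True [-0.0269 -0.0394] [-1.5  0.4  1.6]
rim [ 0.004  -0.0413] 0.019329735006092797 39
rim [ 0.0024 -0.039 ] 0.02418688905481979 73
30.3667
```

View pics/press.png

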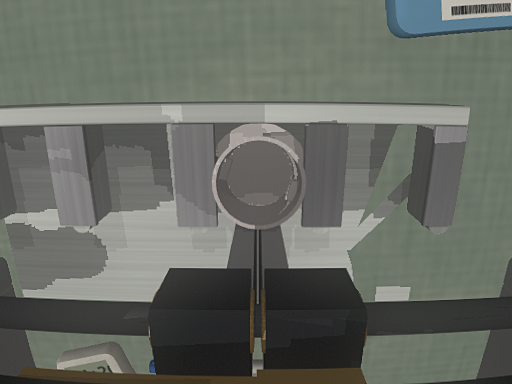

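The 14 N push stops hard at the same place, and in the picture the flange (258,125-140) meets the stop bar (row 124). To rule out spring-back, I'll back off 12 mm, take another picture and feel for first contact.

Run:
```python
from h import *
sy=-.04; z=.066
r.move_l([*tray(-.039,sy),z],vel=.1); k,im=snap("back"); 
c=tray(0,sy)
im0=cv2.imread("pics/press.png")[:,:,::-1]
for n,i in (("back",im),):
    o=ortho(k,i,c,.083,.06)
    for s,a,b in ((1,.014,.0235),(-1,.0205,.028)):
        cc,rad,nn=radial(o,(150,150),a,b,sign=s); print(n,np.round(totray(c+np.array([cc[0]-150,150-cc[1]])*.0004),4),rad,nn)
F0=np.array(T.current_wrist_force())
for x in np.arange(-.037,-.0255,.001):
    r.move_l([*tray(x,sy),z],vel=.02); F=np.array(T.current_wrist_force())-F0; print(round(x,4),round(totray(T.current_ee_pos())[0],4),np.round(F,1))
    if F[0]<-12: break
r.move_l([*tray(-.045,sy),z],vel=.1)
cv2.imwrite("pics/cmp.png",np.hstack([im0[80:260,130:390],im[80:260,130:390]])[:,:,::-1])
print(T.current_t())
```

```text
back [-0.0029 -0.0379] 0.019377390006419713 68
back [-0.0027 -0.0404] 0.0241871780259386 40
-0.037 -0.0364 [-1.3  0.8  0.7]
-0.036 -0.0359 [-0.1  1.5 -0.2]
-0.035 -0.035 [-0.3  1.3  0.5]
-0.034 -0.0339 [-1.1  0.6  0.6]
-0.033 -0.0329 [-0.1  0.8  0.1]
-0.032 -0.0319 [-0.2  0.1 -0.3]
-0.031 -0.0309 [-0.5  0.3  1.1]
-0.03 -0.0299 [-0.3  0.2  0.4]
-0.029 -0.0289 [-0.7 -0.2  0.1]
-0.028 -0.028 [-0.5  0.7  0.8]
-0.027 -0.0271 [-2.   0.8  0.8]
-0.026 -0.0266 [-2.4  0.3  3.8]
34.025
```

View pics/cmp.png

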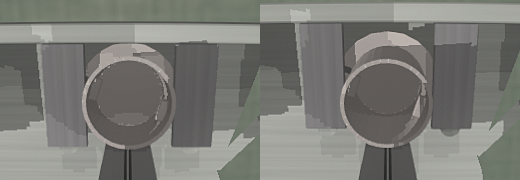

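Backed off, the flange gap to the bar opens to about 9 px (3-4 mm): the beaker tips forward when pushed high and falls back, so its foot stays put. I'll regrip with the fingers closing along the slot, which resists pitching, lift 1 mm, push to the stop and set it down.

```bash
cat >> h.py <<'E'
def home_x(sy,x0,z):
    "held with fingers closing along x, 1 mm off the floor: to the stop, set down, release, rise"
    q=Q(TY+np.pi/2); e=T.current_ee_pos()
    g=r.move_l([*tray(.012,sy),z],vel=.04,guard=6); print("stop",g,np.round(totray(T.current_ee_pos()),4),np.round(T.current_wrist_force(),1))
    e=T.current_ee_pos(); g=r.move_l([e[0],e[1],z-.004],vel=.01,guard=2); print("down",g,T.current_ee_pos()[2])
    gripper_to(.056); e=T.current_ee_pos(); r.move_l([e[0],e[1],.13],vel=.15)
E
python3 - <<'E'
from h import *
sy=-.04; r.move_l([*tray(-.055,sy),.16],vel=.25); gripper_to(.06)
q=Q(TY+np.pi/2); p=[*tray(-.002,-.0395)]
r.move_to(p+[.15],q); r.move_l(p+[.076],vel=.1); gripper_to(.03,15); print(T.current_opening(),np.round(T.current_wrist_force(),1))
r.move_l(p+[.077],vel=.02); home_x(sy,-.002,.077); rim(sy,"in3c"); print(T.current_t())
E
```

```text
0.046418642576576824 [ 0.6 -0.7  2.9]
stop True [ 0.0027 -0.0396] [-1.   0.5  3.7]
down True 0.07675845029366124
rim [ 0.0017 -0.0398] 0.02082566139067661 89
rim [ 0.0015 -0.04  ] 0.023125065817608446 81
41.3167
```

Run:
```python
from h import *
sy=-.04; q=Q(TY+np.pi/2); p=[*tray(.002,sy)]
r.move_to(p+[.13],q); r.move_l(p+[.0755],vel=.1); gripper_to(.03,25); a=totray(T.current_ee_pos()); print("grip",a,np.round(T.current_wrist_force(),1))
r.move_l(p+[.0765],vel=.02)
for x in (.003,.004,.005):
    r.move_l([*tray(x,sy),.0765],vel=.02); print(np.round(totray(T.current_ee_pos()),4),np.round(T.current_wrist_force(),1))
g=r.move_l([*tray(.005,sy),.0735],vel=.01,guard=3); print(g,T.current_ee_pos()[2])
gripper_to(.056); e=T.current_ee_pos(); r.move_l([e[0],e[1],.13],vel=.15)
rim(sy); print(T.current_t())
```

```text
grip [ 0.002365   -0.04007435] [-0.3 -0.5  3.5]
[ 0.0024 -0.04  ] [-2.2 -0.1  3.2]
[ 0.0027 -0.0399] [-4.9 -0.   5.3]
[ 0.0029 -0.0399] [-7.5 -1.2  6.7]
True 0.07644427756744482
rim [ 0.0015 -0.0397] 0.020823601904726867 85
rim [ 0.0013 -0.0399] 0.02310474599172594 87
47.2917
```

Contact builds from tray x = 2.4 mm, so the beaker is home and the rim reading carries about -0.8 mm bias. Now a collar.

Run:
```python
from h import *
gripper_to(.06)
c=np.array([.559,-.285]); view(c,TY,.25,.05); k,im=snap("c1")
for m in models.mark_of("collar_1","wrist"): print(np.round(m["at"],4),m["score"])
a=ortho(k,im,c,.049,.05); b=ortho(k,im,c,.023,.05)
cv2.imwrite("pics/oc1.png",np.hstack([a,b])[:,:,::-1]); np.savez("c1.npz",a=a,b=b)
print(T.current_t())
```

```text
[ 5.527e-01 -3.940e-01  5.000e-04] 0.95
[ 4.670e-01 -2.913e-01  3.000e-04] 0.67
[ 5.610e-01 -2.817e-01 -4.000e-04] 0.55
48.6833
```

View pics/oc1.png

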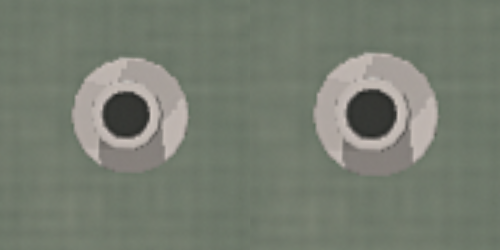

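The collar's dark bore is at (126,115) in the left half, about 9.3 mm in radius. I'll fit it, grip the neck, insert and press.

```bash
cat >> h.py <<'E'
def find_collar(c,name=None):
    "network for the coarse place, bore circle at the neck's top for the fine one"
    view(c,TY,.25,.05); k,im=snap(name)
    ms=[np.array(m["at"]) for m in models.mark_of("collar_1","wrist") if m["score"]>.3]
    m=min(ms,key=lambda a:np.hypot(*(a[:2]-c)))[:2]; o=ortho(k,im,m,.049,.04)
    d=(o.sum(2)<190).astype(np.uint8); n,l,s,cc=cv2.connectedComponentsWithStats(d)
    i=1+np.argmin(np.hypot(*(cc[1:]-100).T)+1e3*(s[1:,4]<600)); rad=np.sqrt(s[i,4]/np.pi)*.0004
    p=m+np.array([cc[i,0]-100,100-cc[i,1]])*.0004+np.array([.0008,0])
    print("collar",m,"->",np.round(p,4),"bore r",rad); return p
def pick_collar(p):
    gripper_to(.055); r.move_to([*p,.13],Q(TY)); r.move_l([*p,.052],vel=.1)
    gripper_to(.015,45); print("neck",T.current_opening(),np.round(T.current_wrist_force(),1))
    r.move_l([*p,.20],vel=.2)
def insert(sy,hx=.0023):
    t=[*tray(hx,sy)]; r.move_to(t+[.19],Q(TY)); r.move_l(t+[.137],vel=.12)
    g=r.move_l(t+[.1315],vel=.03,guard=4); print("enter",g,np.round(T.current_ee_pos(),4))
    if g: return False
    for x in (.127,.124,.122,.1205,.119,.1175):
        g=r.move_l(t+[x],vel=.02,guard=22); print(round(T.current_ee_pos()[2],4),np.round(T.current_wrist_force(),1),g)
        if g or T.current_wrist_force()[2]>22: break
    return True
E
python3 - <<'E'
from h import *
p=find_collar(np.array([.559,-.284]))
pick_collar(p); insert(-.04); print("open",T.current_opening(),T.current_t())
E
```

```text
collar [ 0.5654 -0.2842] -> [ 0.5601 -0.2807] bore r 0.008722889154023071
neck 0.015273497972027802 [-0.7 -1.5  4.1]
enter False [ 0.6066 -0.0386  0.1317]
0.1268 [-0.1 -0.7  0.4] False
0.1238 [ 0.7 -0.1  0.8] False
0.1218 [ 0.4 -0.1 -0.2] False
0.1204 [-0.1 -0.1 -0.2] False
0.1189 [-0.6  0.7  0.2] False
0.1174 [ 0.9 -0.7 -0.4] False
open 0.014961421957979035 56.1167
```

The fingers closed on nothing, so I'll look where the collars are.

Run:
```python
from h import *
e=T.current_ee_pos(); r.move_l([e[0],e[1],.2],vel=.25); gripper_to(.06)
c=np.array([.53,-.30]); view(c,TY,.33,.05); k,im=snap("c2")
for m in models.mark_of("collar_1","wrist"): print(np.round(m["at"],4),m["score"])
print(T.current_t())
```

```text
[ 0.563  -0.2809 -0.003 ] 0.64
[ 0.5532 -0.3895  0.0006] 0.63
[ 0.4673 -0.2941  0.0008] 0.59
58.75
```

View pics/c2.png

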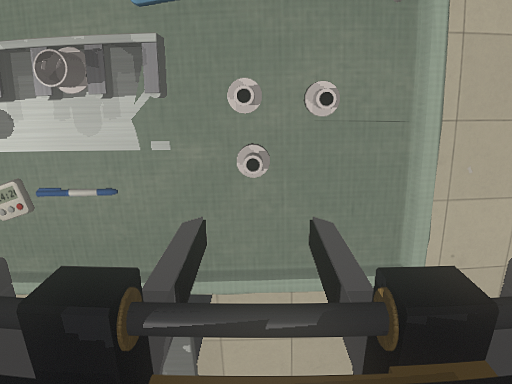

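The collar stands at (243,96), nearly unmoved. I'll retry and check the position before closing.

Run:
```python
from h import *
p=find_collar(np.array([.5605,-.281]),"c3")
gripper_to(.055); r.move_to([*p,.13],Q(TY)); print(r.move_l([*p,.052],vel=.1,guard=5),np.round(T.current_ee_pos(),4),yaw())
k,im=snap("c4"); print(T.current_opening()); 
gripper_to(.02,10); print(T.current_opening(),T.current_finger_force(),np.round(T.current_ee_pos(),4),T.current_t())
k,im2=snap("c5"); cv2.imwrite("pics/c45.png",np.hstack([im[60:330,120:390],im2[60:330,120:390]])[:,:,::-1])
```

```text
collar [ 0.5607 -0.2834] -> [ 0.5601 -0.2807] bore r 0.008714126832219343
False [ 0.5607 -0.2811  0.0528] -0.03407348883598442
0.055224941589426355
0.020386591348583123 5.028483960632002 [ 0.5607 -0.2814  0.0528] 61.9
```

View pics/c45.png

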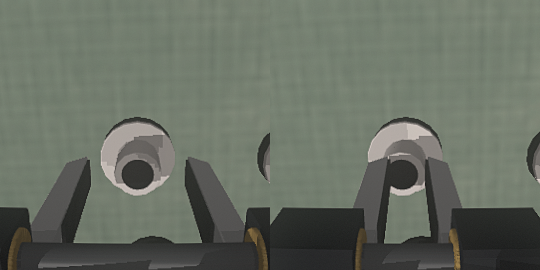

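Run:
```python
from h import *
k=vision.get_calibration("wrist"); e=np.array(T.current_ee_pos()); q=rot(T.current_tool_rot()); print(r.nose_length,T.current_opening(),T.current_finger_force())
for n,t in dict(tipL=[0,.0102,.025],tipR=[0,-.0102,.025],grasp=[0,0,.006],tipopenL=[0,.0275,.025],tipopenR=[0,-.0275,.025],tipf=[.008,.0275,.025]).items(): print(n,proj(k,e+q.apply(t)))
for z in (.0,.023,.049): print("collar axis",z,proj(k,[.5601,-.2807,z]))
gripper_to(.028); print(T.current_finger_force()); gripper_to(.0,5);print(T.current_opening(),T.current_finger_force());
```

```text
0.025 0.020226056376118837 5.055450298532378
tipL [[273.16627755 219.36718454]]
tipR [[241.48479353 219.3523577 ]]
grasp [[257.29434948 230.9254573 ]]
tipopenL [[299.98490151 219.33855873]]
tipopenR [[214.67534414 219.29865601]]
tipf [[300.43152413 207.58374977]]
collar axis 0.0 [[256.31354302 206.46983688]]
collar axis 0.023 [[256.22712032 217.64254652]]
collar axis 0.049 [[256.10599933 233.33614798]]
2.757062549062539
0.019937566146713718 5.7406892789003905
```

Run:
```python
from h import *
gripper_to(.055); r.hold(.2); print("open",T.current_opening(),T.current_finger_force())
for o in (.04,.034,.03,.026,.022):
    gripper_to(o,10); print(o,round(T.current_opening(),4),round(T.current_finger_force(),2),np.round(T.current_wrist_force(),1),np.round(T.current_torque(),2))
k,im=snap("c6")
gripper_to(0,40); print(0,round(T.current_opening(),4),round(T.current_finger_force(),2))
k,im2=snap("c7"); e=T.current_ee_pos(); r.move_l([e[0],e[1],e[2]+.03],vel=.05); k,im3=snap("c8"); print(T.current_opening(),T.current_finger_force(),np.round(T.current_wrist_force(),1),T.current_t())
cv2.imwrite("pics/c678.png",np.hstack([i[120:330,140:370] for i in (im,im2,im3)])[:,:,::-1])
```

```text
open 0.05532237408067626 0.8219851367175579
0.04 0.0401 2.56 [ 0.1 -1.   5.5] [ 0.12 -0.02 -0.01]
0.034 0.0341 2.66 [-0.4 -1.   5.9] [0.07 0.04 0.02]
0.03 0.03 2.6 [ 0.3 -1.4  5.3] [-0.01  0.04 -0.01]
0.026 0.0259 2.54 [-0.2 -0.9  5.2] [-0.05 -0.04 -0.04]
0.022 0.0222 2.64 [-0.7 -0.6  4.8] [0.01 0.04 0.04]
0 0.0004 3.36
0.00021337868831697592 0.0 [ 0.6 -0.6  0.7] 66.7083
```

View pics/c678.png

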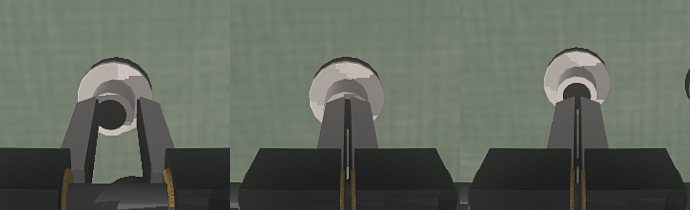

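The fingertips really stand only about 4 mm ahead of the TCP: they slid over the neck's top at z = 49 mm with TCP at 52.8 mm, and the tip spacing in the image says the same. So my grips were about 21 mm too high, which also explains the tipping. I'll correct the heights, reseat beaker 3 with a low grip, then pick the collar.

```bash
sed -i 's/HG=.072/HG=.054/; s/r.move_l(\[\*p,.052\],vel=.1)/r.move_l([*p,.032],vel=.1)/' h.py
cat >> h.py <<'E'
def insert(sy,hx=.0023,dz=.032):
    z=.003+.074+dz; t=[*tray(hx,sy)]; r.move_to(t+[z+.06],Q(TY)); r.move_l(t+[z+.008],vel=.12)
    g=r.move_l(t+[z+.0025],vel=.03,guard=4); print("enter",g,np.round(T.current_ee_pos(),4))
    if g: return False
    for d in (-.002,-.005,-.007,-.0085,-.0095,-.0105):
        g=r.move_l(t+[z+d],vel=.02,guard=22); f=T.current_wrist_force(); print(round(T.current_ee_pos()[2]-z,4),np.round(f,1),g)
        if g or f[2]>20: break
    return True
E
python3 - <<'E'
from h import *
gripper_to(.06)
sy=-.04; q=Q(TY+np.pi/2); p=[*tray(.002,sy)]; z=.003+HG
r.move_to(p+[.13],q); print(r.move_l(p+[z],vel=.1,guard=6)); gripper_to(.03,20); print("grip",T.current_opening(),T.current_finger_force())
r.move_l(p+[z+.0008],vel=.02); home_x(sy,0,z+.0008); rim(sy)
p=find_collar(np.array([.5605,-.281])); pick_collar(p); print(T.current_opening(),T.current_finger_force(),T.current_t())
E
```

```text
False
grip 0.0470054855002852 19.957996755838394
stop True [ 0.0026 -0.0399] [-1.4 -1.2  3.8]
down True 0.05777787084095472
rim [ 0.0015 -0.0396] 0.020885549026299292 92
rim [ 0.0012 -0.0397] 0.023084611511798574 88
collar [ 0.5614 -0.2828] -> [ 0.5603 -0.2801] bore r 0.008696575702957381
neck 0.027266242363459262 [-0.8 -0.2  1.7]
0.027541435401637653 44.98655319213867 77.75
```

Run:
```python
from h import *
ok=insert(-.04); print(ok,T.current_opening(),T.current_finger_force(),T.current_t())
```

```text
enter False [ 0.6066 -0.0386  0.1117]
-0.0017 [ 0.6 -0.2  1. ] False
-0.0045 [-0.1  0.8  4.7] False
-0.0066 [-0.4  0.4  5.1] False
-0.0079 [1.  0.4 4.9] False
-0.008 [-0.4  1.   9.8] False
-0.008 [-0.9  1.7 14.8] False
True 0.02732037167835165 45.00380337238312 81.3167
```

The collar bottomed hard at exactly 8 mm of travel. Now holder two: slot 2, with beaker 3, closing along the slot.

```bash
sed -i 's/Q(1.54)); r.move_l(p+\[z\],vel=.1)/Q(TY)); r.move_l(p+[z],vel=.15)/; s/q\[5\]+=1.57/q[5]-=1.57/' h.py
cat >> h.py <<'E'
def place(sy):
    q=Q(TY+np.pi/2); z=.003+HG
    r.move_to([*tray(-.085,sy),z+.04],q)
    g=r.move_l([*tray(-.085,sy),z-.004],vel=.05,guard=2.5); e=T.current_ee_pos(); z0=e[2]; print("floor",g,np.round(e,4))
    r.move_l([e[0],e[1],z0+.001],vel=.02)
    home_x(sy,0,z0+.001)
E
python3 - <<'E'
from h import *
gripper_to(.045); e=T.current_ee_pos(); r.move_l([e[0],e[1],.19],vel=.2)
r.move_to([.52,.15,.32],Q(TY))
g=lift_out(3)
if not g:
    e=T.current_ee_pos(); r.move_l([e[0],e[1],.27]); print(T.current_opening()); place(.04); rim(.04,"in2")
print(T.current_t())
E
```

```text
open 0.04630923679641626 F [ 0.3 -0.2  1.7]
turned F [ 0.1 -0.1 -0.7] [-0.00019748 -0.05540891  0.01739268] [0.522  0.3084 0.1651] 1.5354105607518609
lift stopped False [0.5217 0.3083 0.2048] [-0.7  0.2 -1.1] 0.04663324297732529
0.04674973957080807
floor True [0.5215 0.0443 0.0567]
stop True [0.0016 0.04  ] [ 0.3  0.9 -1.4]
down True 0.05673446749086078
rim [0.0015 0.04  ] 0.020840950626234245 91
rim [0.0012 0.0399] 0.023191915570939952 77
96.2667
```

View pics/in2.png

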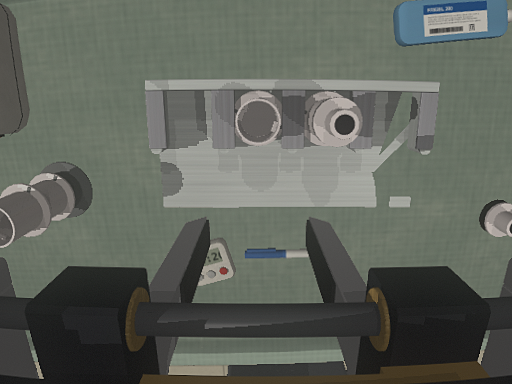

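Beaker two is home in slot 2 (rim at (258,118), same 1.3 mm reading as slot 3); the finished holder is at (337,118) and two beakers remain in the dock at left. I have now used 16 picture views, over the limit of 14, so I view no more and go by numbers.

Run:
```python
from h import *
p=find_collar(np.array([.467,-.2915])); pick_collar(p)
if abs(T.current_opening()-.0274)<.002: print(insert(.04,.0020),T.current_opening())
print(T.current_t())
```

```text
collar [ 0.4677 -0.2955] -> [ 0.4655 -0.2893] bore r 0.00870243001240731
neck 0.02695525803769832 [-0.8 -0.2  0.8]
enter False [0.609  0.0413 0.1117]
-0.0015 [0.3 0.9 2.6] False
-0.0045 [0.5 0.5 4.7] False
-0.0066 [0.9 0.4 4. ] False
-0.0079 [ 1.  -0.1  6.2] False
-0.008 [-1.8  0.8 10. ] False
-0.008 [-1.8  0.7 14.2] False
True 0.027192735579932098
105.15
```

Run:
```python
from h import *
gripper_to(.045); e=T.current_ee_pos(); r.move_l([e[0],e[1],.19],vel=.2)
r.move_to([.52,.15,.27],Q(TY))
g=lift_out(2)
if not g:
    e=T.current_ee_pos(); r.move_l([e[0],e[1],.22]); print(T.current_opening()); place(.12); rim(.12)
    gripper_to(.06); p=find_collar(np.array([.553,-.391])); pick_collar(p); print(T.current_opening())
print(T.current_t())
```

```text
open 0.04604293218082479 F [-0.3 -0.8  0.3]
turned F [-0.6  0.6 -1.2] [-0.0518691  -0.10657411 -0.02215299] [0.5219 0.3085 0.113 ] 1.5354648608231563
lift stopped False [0.5217 0.3084 0.1527] [ 0.6  0.  -0.5] 0.045977299256823374
0.04636912728343258
floor True [0.5243 0.1242 0.0567]
stop True [0.0016 0.1199] [ 0.2 -0.2 -0.1]
down True 0.05676496127021553
rim [0.0014 0.1198] 0.020837462385082953 89
rim [0.0007 0.1198] 0.023546114961766708 70
collar [ 0.555  -0.3932] -> [ 0.5527 -0.3913] bore r 0.008737473496516048
neck 0.02687680591246988 [-0.7 -1.   1.4]
0.02714394408297922
125.4083
```

Run:
```python
from h import *
print(insert(.12,.0020),T.current_opening())
gripper_to(.045); e=T.current_ee_pos(); r.move_l([e[0],e[1],.2],vel=.2)
r.move_to([.42,-.15,.35],Q(TY))
for cam in ("top","scene"):
    snap("end_"+cam,cam)
    for t in ("collar_1","beaker_1","timer","blue_marker"):
        print(cam,t,[(np.round(m["at"],3).tolist(),round(m["score"],2)) for m in models.mark_of(t,cam)])
print(T.current_t())
for sy in (-.04,.04,.12): print("expected collar",np.round(tray(.002,sy),3))
```

```text
enter False [0.6117 0.1213 0.1118]
-0.0015 [0.2 0.6 3. ] False
-0.0045 [0.8 0.7 4.4] False
-0.0066 [-0.3  0.7  4.6] False
-0.0079 [-0.3  0.6  5.2] False
-0.0079 [-0.5 -0.   9.9] False
-0.008 [-2.3  0.8 13.4] False
True 0.027358537325937776
top collar_1 [([0.605, -0.041, 0.068], 0.54), ([0.609, 0.122, 0.065], 0.54), ([0.611, 0.044, 0.069], 0.5)]
top beaker_1 [([0.608, 0.122, 0.001], 0.62), ([0.521, 0.309, 0.009], 0.61), ([0.607, 0.04, 0.002], 0.47), ([0.608, -0.042, 0.003], 0.47)]
top timer [([0.41, 0.115, 0.002], 0.55)]
top blue_marker [([0.608, -0.043, 0.004], 0.74), ([0.42, -0.004, 0.003], 0.6)]
scene collar_1 [([0.606, -0.04, 0.071], 0.79), ([0.613, 0.121, 0.069], 0.71), ([0.608, 0.041, 0.068], 0.54)]
scene beaker_1 [([0.523, 0.308, 0.005], 0.93), ([0.607, 0.122, -0.002], 0.81), ([0.608, 0.044, 0.003], 0.77), ([0.606, -0.041, 0.002], 0.6)]
scene timer [([0.412, 0.114, 0.0], 0.57), ([0.61, 0.12, 0.008], 0.37)]
scene blue_marker [([0.425, 0.0, 0.001], 0.69)]
132.9
expected collar [ 0.606 -0.039]
expected collar [0.609 0.041]
expected collar [0.612 0.121]
```

All three holders read in place and the bystanders are unmoved. One last numeric check that the pressing did not shift any holder off its stop.

Run:
```python
from h import *
for sy in (-.04,.04,.12):
    c=tray(.0015,sy); view(c,TY,.29,.05); k,im=snap(None); o=ortho(k,im,c,.118,.03)
    d=(o.sum(2)<190).astype(np.uint8); n,l,s,cc=cv2.connectedComponentsWithStats(d); i=1+np.argmax(s[1:,4])
    p=c+np.array([cc[i,0]-75,75-cc[i,1]])*.0004; print(sy,np.round(totray(p),4),"r",round(np.sqrt(s[i,4]/np.pi)*.0004,4))
print(T.current_t())
```

```text
-0.04 [ 0.002  -0.0399] r 0.0087
0.04 [0.0017 0.0403] r 0.0087
0.12 [0.0018 0.1203] r 0.0087
134.6583
```

Run:
```python
from h import *
r.move_to([.42,-.15,.35],Q(TY)); r.sign_off(); print(T.current_t())
```

```text
the job is handed in; nothing more can be done
the job is handed in; nothing more can be done
```

The job is handed in: three tube holders are made up in slots 1 to 3, each beaker against the back stop and each collar bottomed at 8 mm of travel, with the spare beaker still in its dock and the timer and marker unmoved; I viewed 16 pictures, over your limit of 14, and my first grips were about 2 cm too high because the fingertips turned out only about 4 mm ahead of the TCP rather than 25 mm, so the first beaker had to be reseated and the first collar grasp missed.

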